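Scoop up the tablets and hold them level

TASK

Take the aluminium scoop by its handle, scoop up all three white tablets that lie inside the three-sided fence (push the scoop in along the bench so that the back wall stops them; do not touch them with the fingers) and lift the loaded scoop clear, keeping it level, until its bottom is about 18 cm above the bench, so that the tablets can be counted. Finish while holding it there in the gripper, level and still, with the three tablets in it; leave the other things where they are.

Things in the scene. Friction and masses are not known exactly. Their poses are not given: they have to be found in the camera images.
- scoop: Flat-bottomed steel sheet scoop with a grey handle, 230 long, 110 wide, 54 mm high, 0.13-0.2 kg, lying flat on the bench. Origin: on the flat underside, middle of the bowl, z up. Mouth towards its -y, handle towards +y. Bowl floor 1.2 mm thick, y = -60 to 60 mm; side walls 2 mm thick, 10 mm high at the mouth rising to 38 mm at the back wall (y = 60 mm).
- scoop_grip (a point): Where to grip the scoop: on the flat-sided handle, 95 mm along +y and 41 mm above the scoop's origin. The handle is a bar along y, 18 mm wide across the scoop's x, z = 28 to 54 mm, y = 72 to 170 mm, open air round and below it. The bowl is the heavy side (centre of mass roughly 50 mm towards -y from here): 80 N of grip holds it without slipping.
- scoop_lip (a point): Middle of the scoop's straight front lip, at the underside, 60 mm along -y from its origin.
- fence: Three-sided aluminium fence fixed to the bench, walls 26 high, 4 mm thick, no floor. Origin at bench level, middle of the back wall's inner face. Open towards its +y; side walls 170 mm apart inside (x = +-85), running to y = 110 mm. Back corners are cut at 45 degrees, leaving a straight back wall x = -67 to 67 mm. Flat feet reach to x = +-99 mm.
- tablet_1: White double-domed tablet, 30 mm diameter, 15 mm thick, 20 g, lying flat on the bench inside the fence, 20 to 90 mm from the back wall. Origin: centre of its underside. Its lower rim curves up (1.3 mm high at radius 11), so a thin lip slips under it once the back wall stops it; before that it slides ahead of the lip.
- tablet_2: White double-domed tablet, 30 mm diameter, 15 mm thick, 20 g, lying flat on the bench inside the fence, 20 to 90 mm from the back wall. Origin: centre of its underside. Its lower rim curves up (1.3 mm high at radius 11), so a thin lip slips under it once the back wall stops it; before that it slides ahead of the lip.
- tablet_3: White double-domed tablet, 30 mm diameter, 15 mm thick, 20 g, lying flat on the bench inside the fence, 20 to 90 mm from the back wall. Origin: centre of its underside. Its lower rim curves up (1.3 mm high at radius 11), so a thin lip slips under it once the back wall stops it; before that it slides ahead of the lip.
- small_beaker: Glass beaker, 58x56x68 mm, upright; bystander. Origin under its centre.
- timer: White bench timer, 62x62x19 mm; bystander. Origin under its centre.
- tape: Roll of tape lying flat, 104x102x25 mm; bystander. Origin under its centre.
- pen: Black pen lying along its y, 12x145x9 mm, near the front edge of the bench; bystander. Origin under its centre.
- tweezers: White tweezers lying along their y, 10x126x8 mm, near the front edge of the bench; bystander. Origin under their centre.

How it is judged:
On the way:
1. all three tablets are on the scoop's floor, while the scoop is still low at the bench (x of tablet_1 in the frame of scoop between -0.055 and 0.055 m and y of tablet_1 in the frame of scoop between -0.055 and 0.06 m and z of tablet_1 in the frame of scoop between -0.004 and 0.05 m and x of tablet_2 in the frame of scoop between -0.055 and 0.055 m and y of tablet_2 in the frame of scoop between -0.055 and 0.06 m and z of tablet_2 in the frame of scoop between -0.004 and 0.05 m and x of tablet_3 in the frame of scoop between -0.055 and 0.055 m and y of tablet_3 in the frame of scoop between -0.055 and 0.06 m and z of tablet_3 in the frame of scoop between -0.004 and 0.05 m and height (world z) of scoop below 0.06 m), for 0.1 s.
At the end, for the whole second after the job is handed in: The fingers hold the scoop free in the air, origin 0.13 to 0.26 m above the bench, within 0.17 rad (10 degrees) of level, slower than 0.03 m/s and 0.15 rad/s, touching nothing else, all three tablets lying in it (within 55 mm of its centre plane, at least 5 mm behind the lip) (x of tablet_1 in the frame of scoop between -0.055 and 0.055 m and y of tablet_1 in the frame of scoop between -0.055 and 0.06 m and z of tablet_1 in the frame of scoop between -0.004 and 0.05 m and x of tablet_2 in the frame of scoop between -0.055 and 0.055 m and y of tablet_2 in the frame of scoop between -0.055 and 0.06 m and z of tablet_2 in the frame of scoop between -0.004 and 0.05 m and x of tablet_3 in the frame of scoop between -0.055 and 0.055 m and y of tablet_3 in the frame of scoop between -0.055 and 0.06 m and z of tablet_3 in the frame of scoop between -0.004 and 0.05 m and height (world z) of scoop between 0.13 and 0.26 m and angle between scoop's own z axis and vertical below 0.17 rad and linear speed of scoop below 0.03 m/s and angular speed of scoop below 0.15 rad/s and contact force between scoop and the fingers above 2 N and contact force between scoop and fence below 0.1 N and contact force between scoop and small_beaker below 0.1 N and contact force between scoop and timer below 0.1 N and contact force between scoop and tape below 0.1 N and contact force between scoop and pen below 0.1 N and contact force between scoop and tweezers below 0.1 N); the arm keeps its last pose, push and grip.
It fails at once if the fingers touch a tablet (contact force between the fingers and tablet_1 above 0.3 N or contact force between the fingers and tablet_2 above 0.3 N or contact force between the fingers and tablet_3 above 0.3 N).
It fails at once if the scoop is tilted more than 0.35 rad (20 degrees) while it is more than 80 mm above the bench (height (world z) of scoop above 0.08 m and angle between scoop's own z axis and vertical above 0.35 rad).
It fails at once if another thing on the bench is moved more than 30 mm (distance of any of small_beaker, timer, tape, pen, tweezers from where it was at the start of the episode above 0.03 m).
It also fails if it takes over 51 s, if anything falls off the work surface, if the arm or the gripper's body presses on something with over 40 N, if the wrist force passes 120 N, or if a joint passes its speed limit or range.

ROBOT

A 7-joint arm with a two-finger parallel gripper is mounted at the origin on a cart in front of the work surface, level with it; the furniture and walls round the work are solid. World frame = base frame: x ahead of the robot, y to its left, z up, the work surface at z = 0. Lengths are in m, angles in rad, forces in N, time in s.
With the tool pointing down it reaches from about 0.4 to 0.85 m from the base axis. Payload 10.4 kg.
Tool frame: the origin (TCP) lies midway between the tips of the shut fingers; the grasp point (between the pads) lies 19 mm behind it; z points along the fingers, y is the line along which they close (so a half turn about z gives the same grasp; the last joint's range is limited). The gripper opens to 87 mm and grips with 3 to 60 N. Pads are 19 mm wide; open, the fingers measure 117 mm over their backs; the gripper's body (75 mm by 190 mm) begins 51 mm behind the grasp point.
Start: joints at [1.17, 0.332, -0.065, 1.46, 0.022, 1.35, -0.088], TCP at [0.231, -0.581, 0.223] pointing down, gripper open.
Joint ranges: [-2.6, 2.6], [-0.5, 2.12], [-1.47, 1.34], [0.16, 2.42], [-1.27, 4.41], [0.06, 2.06], [-2.6, 2.6]. Speed limits (rad/s): [2.22, 2.22, 2.79, 2.79, 3.14, 3.14, 3.14].

INTERFACE

Orientations are given as a unit quaternion [x, y, z, w].
In Python, from bench import r gives the robot as it stands.
- The arm moves only by the tool carry_out, never from a script. Its argument "steps" is a list that holds one entry, the list of rows, each a list of 6 numbers: the shift along the tool's x, y, z in cm, then the turn, a rotation vector about the tool's x, y, z in rad. In form: [[[dx, dy, dz, wx, wy, wz], ...]]. A call has 1 to 20 rows; each row is the pose to reach, as a shift and turn from the pose commanded when the call began, along the tool's axes at that moment; what a row does not reach only later rows make up. A row lasts 1/12 s, in which the tool goes at most 41.7 mm and 7.16 degrees, less where a joint would pass 70% of its speed; a pose out of reach is approached as far as the arm can. A call with a gripper value outside its range is refused whole. "hand" is the closure, from -1 (fully open) to 1 (shut), set as the call begins (left out, the last holds). The fingers move at their own pace and stop on an object; "squeeze" is the grip in N (left out, the last holds). Time passes only in rows, so rows that repeat a pose let the fingers close. It gives the time, the measured TCP pose, the force, the opening and the grip force at its end, in the units of the state.
- r.read_state(): the state, without advancing time (a new reading comes with each control period).
- r.camera(name): name is "scene" or "side" or "wrist"; returns the picture (480x640x3 uint8, red, green, blue); there is no depth.
- r.camera_params(name): a dict with "fx", "fy", "cx", "cy" (pixels), "view" (4x4, takes a point from world to camera coordinates). Camera axes: x right, y up, looking along -z (the intrinsics and any distortion apply to the point x, -y, -z); pixel columns grow to the right and rows downward; lengths in m; the calibration is good to about 2 mm. A picture is of the moment at which its call begins: read the wrist's pose just before it. camera_params takes no time and is no camera call; for the wrist camera it gives the pose at the moment of the call.
- r.close_job(): hands the job in; it is judged then, once.
The state is a dict: "time": time; "joint_positions": joint angles; "joint_vel": joint speeds; "joint_torque": joint torques, N m; "ee_pos": TCP position; "eef_rot": TCP orientation; "ft_force": force on the tool from outside, world axes, zero at the start; "torque": the same for the moment, N m; "width": finger opening in m; "grip_force": force on a finger pad.
Only numpy, scipy, OpenCV 4.12 (cv2) and the standard library are available. Lean on these libraries where they do the work, as an engineer would, in place of code of your own. Each camera call takes 0.05 s, during which the arm holds its last target. There are 200 camera calls.

## Working session

There is one attempt and no reset: what is moved stays moved. The work goes in short steps, Python scripts to look and compute and a tool call to move; the robot and the scene stay as the last step left them, time stands still between calls to the robot, and variables do not carry over. Pictures are saved under pics/ and viewed, at most 13 in all, crops included, and the job is handed in when it is done.

Besides the shell and the picture viewer there is one more tool, called after "Request:" as a command line: name --argument value ..., lists and objects as JSON in quotes. carry_out: Moves the arm, as the interface text tells. Its arguments: {"type":"object","properties":{"steps":{"type":"array","items":{"type":"array","items":{"type":"array","items":{"type":"number"}}}},"hand":{"type":"number"},"squeeze":{"type":"number"}},"required":["steps"]}

```bash
mkdir -p pics; python3 - <<'E'
from bench import r
import cv2
s=r.read_state();print(s)
for n in("scene","side"):
    cv2.imwrite(f"pics/{n}0.png",r.camera(n)[:,:,::-1]);print(r.camera_params(n))
E
```

```text
{'time': 0.0, 'joint_positions': array([ 1.17041986,  0.33286834, -0.06472828,  1.46091694,  0.02158845,
        1.349899  , -0.0884669 ]), 'joint_vel': array([-0.00029367,  0.00137449,  0.0007736 ,  0.00087871, -0.00079131,
        0.00182619, -0.00076631]), 'joint_torque': array([ 1.15977480e-03, -6.23254752e+01,  2.52464722e-02, -3.89898026e+01,
       -6.13555242e-02,  3.96110164e-02,  6.22875541e-05]), 'ee_pos': array([ 0.23040934, -0.58057258,  0.22176785]), 'eef_rot': array([ 9.82206053e-01,  1.87805168e-01, -1.52473291e-04, -6.81430329e-04]), 'ft_force': array([-0.28513643, -0.83171026,  0.13023002]), 'torque': array([-0.02060924,  0.01549686,  0.04728753]), 'grip_force': 0.0, 'width': 0.08696886401369494}
{'fx': 460.7733622345859, 'fy': 460.7733622345859, 'cx': 325.4835108313244, 'cy': 238.08346151235304, 'view': array([[-0.80104305, -0.59826087,  0.02034602,  0.50422755],
       [ 0.45553998, -0.58719149,  0.66909602, -0.24576942],
       [-0.38834695,  0.54524314,  0.74289741, -1.23574743],
       [ 0.        ,  0.        ,  0.        ,  1.        ]])}
{'fx': 438.8747000043328, 'fy': 438.8747000043328, 'cx': 315.84943629838745, 'cy': 245.3859440313617, 'view': array([[ 0.94469472, -0.32794657, -0.00171014, -0.48154195],
       [ 0.18154747,  0.51861526,  0.83551106, -0.20070448],
       [-0.27311608, -0.78961336,  0.54947097, -0.78759167],
       [ 0.        ,  0.        ,  0.        ,  1.        ]])}
```

View pics/scene0.png

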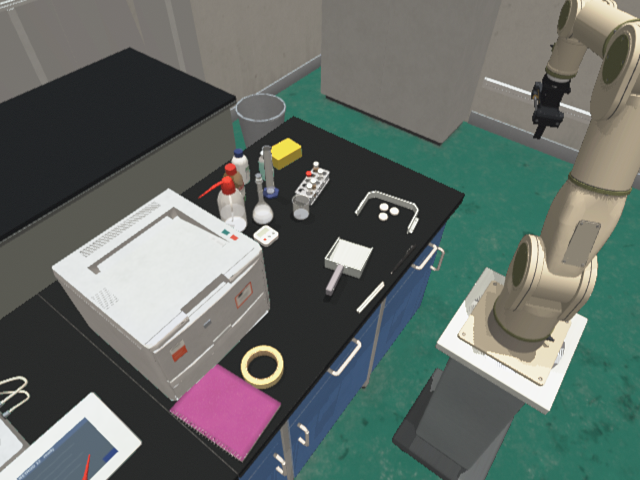

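View pics/side0.png

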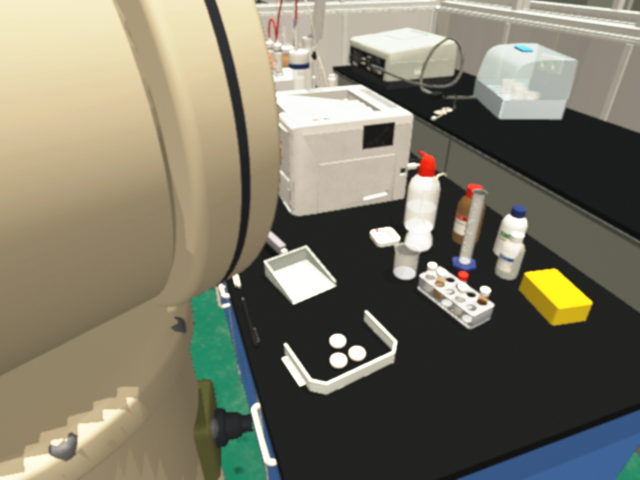

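```bash
python3 - <<'E'
import cv2
a=cv2.imread("pics/scene0.png")[180:305,310:430];cv2.imwrite("pics/sc.png",cv2.resize(a,None,fx=4.8,fy=4.8,interpolation=cv2.INTER_CUBIC))
a=cv2.imread("pics/side0.png")[220:400,230:410];cv2.imwrite("pics/sd.png",cv2.resize(a,None,fx=10/3,fy=10/3,interpolation=cv2.INTER_CUBIC))
E
```

```text
(no output)
```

View pics/sc.png

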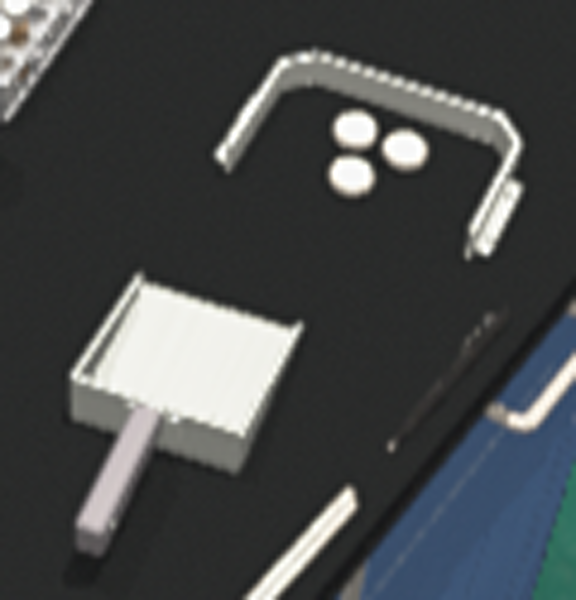

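View pics/sd.png

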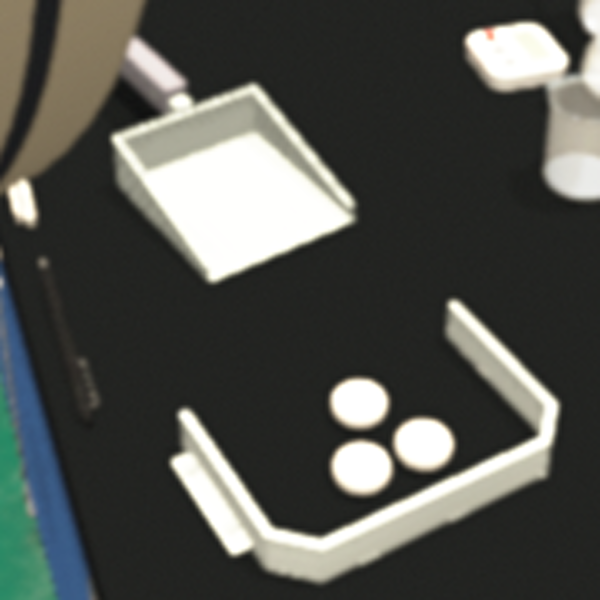

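```bash
cat > h.py <<'E'
import numpy as np
from bench import r
from scipy.optimize import least_squares
def proj(p,P):
    c=np.c_[P,np.ones(len(P))]@np.array(p["view"]).T
    return np.c_[p["fx"]*c[:,0]/-c[:,2]+p["cx"], p["fy"]*-c[:,1]/-c[:,2]+p["cy"]]
def pl(M,x):
    c,s=np.cos(x[2]),np.sin(x[2]);M=np.array(M,float)/1000
    return np.c_[x[0]+c*M[:,0]-s*M[:,1],x[1]+s*M[:,0]+c*M[:,1],M[:,2]]
def fit(obs,x0):  # obs: list of (params, model mm, pix)
    f=lambda x:np.concatenate([(proj(p,pl(M,x))-np.array(q)).ravel() for p,M,q in obs])
    s=least_squares(f,x0,loss="soft_l1");return s.x,f(s.x).round(1)
def back(p,q,z):
    V=np.array(p["view"]);R,t=V[:3,:3],V[:3,3];o=-R.T@t
    d=R.T@np.array([(q[0]-p["cx"])/p["fx"],-(q[1]-p["cy"])/p["fy"],-1]);return o+d*(z-o[2])/d[2]
E
python3 - <<'E'
from h import *
A=r.camera_params("scene");B=r.camera_params("side")
a=lambda L:np.array(L)/4.8+[310,180]
b=lambda L:np.array(L)*.3+[230,220]
S=[(A,[(55,-60,10),(-55,-60,10),(55,60,38),(-55,60,0),(9,170,54)],a([(137,273),(300,324),(72,380),(238,472),(78,530)])),
(B,[(-55,60,38),(55,60,38),(-55,-60,0),(55,-60,0)],b([(115,137),(255,87),(212,280),(352,218)]))]
F=[(A,[(85,110,0),(89,110,26),(-85,110,0),(-85,110,26),(69,-4,26),(-69,-4,26)],a([(228,170),(217,153),(470,257),(468,240),(287,57),(500,113)])),
(B,[(-87,110,26),(87,110,26),(-69,-4,0),(-69,-4,26),(89,16,26),(-89,16,26)],b([(185,410),(455,302),(320,582),(320,548),(557,405),(262,532)]))]
for o,n in((S,"scoop"),(F,"fence")):
    g=back(A,a([(190,340)])[0] if n=="scoop" else a([(390,100)])[0],0)
    best=min((fit(o,[g[0],g[1],k]) for k in(0,1.5,3,-1.5)),key=lambda t:abs(t[1]).sum());print(n,best[0],best[1])
    if n=="fence": fx=best[0]
for u,v in zip([(355,130),(404,149),(351,176)],[(424,445),(362,468),(359,403)]):
    P=[back(A,a([u])[0],.0075),back(B,b([v])[0],.0075)];m=np.mean(P,0)
    d=m[:2]-fx[:2];c,s=np.cos(fx[2]),np.sin(fx[2]);print(P[0][:2],P[1][:2],"fence",c*d[0]+s*d[1],-s*d[0]+c*d[1])
E
```

```text
scoop [0.49411642 0.06534853 0.27313731] [-0.3 -0.2 -0.5 -0.8 -0.5 -0.6 -0.1 -0.5 -0.5 -1.6 -1.1  0.4 -1.5 -0.3
 -0.6  0.2  0.  -0.3]
fence [ 0.51099657 -0.2237438   0.17629132] [-0.5 -0.3  1.2 -2.8 -2.1 -0.7 -0.5 -2.8  5.8 -1.7  0.1 -0.2 -0.6 -0.4
 -0.8 -0.2 -0.2 -0.1 -0.  -0.4 -0.4 -0.6  0.5  0.6]
[ 0.52190918 -0.18056251] [ 0.52502318 -0.1811803 ] fence 0.01979528625455739 0.040020997343551634
[ 0.48531717 -0.18539011] [ 0.48774743 -0.18516024] fence -0.017338483803632475 0.042162931302474414
[ 0.50030127 -0.14070218] [ 0.50344588 -0.14105848] fence 0.005550961450434636 0.08317914832546688
```

```bash
cat >> h.py <<'E'
from scipy.spatial.transform import Rotation as Ro
def row(p,psi,tilt=0.,s=None):
    """row to reach TCP p, tool x at heading psi, straight down, then turned about tool y by tilt"""
    s=s or r.read_state();R=Ro.from_quat(s["eef_rot"])
    T=Ro.from_matrix([[np.cos(psi),np.sin(psi),0],[np.sin(psi),-np.cos(psi),0],[0,0,-1]])*Ro.from_euler("y",tilt)
    return np.r_[R.inv().apply(np.array(p)-s["ee_pos"])*100,(R.inv()*T).as_rotvec()].round(3)
E
python3 - <<'E'
from h import *
print(row([.5,-.3,.25],1.1));print(row([.470,.152,.15],1.844))
E
```

```text
[ 3.5408e+01 -1.6142e+01 -2.7970e+00 -1.0000e-03 -0.0000e+00 -7.2200e-01]
[ 4.9292e+01 -5.9249e+01  7.2570e+00 -1.0000e-03 -1.0000e-03 -1.4660e+00]
```

Request:
carry_out --steps '[[[20, -8, -2.8, 0, 0, -0.4], [35.4, -16, -2.8, 0, 0, -0.72], [35.4, -16, -2.8, 0, 0, -0.72], [35.4, -16, -2.8, 0, 0, -0.72], [35.4, -16, -2.8, 0, 0, -0.72], [35.4, -16, -2.8, 0, 0, -0.72], [35.4, -16, -2.8, 0, 0, -0.72], [35.4, -16, -2.8, 0, 0, -0.72], [35.4, -16, -2.8, 0, 0, -0.72], [45, -40, 0, 0, 0, -1.2], [45, -40, 0, 0, 0, -1.2], [45, -40, 0, 0, 0, -1.2], [49.3, -59.2, 5, 0, 0, -1.466], [49.3, -59.2, 5, 0, 0, -1.466], [49.3, -59.2, 5, 0, 0, -1.466], [49.3, -59.2, 5, 0, 0, -1.466], [49.3, -59.2, 5, 0, 0, -1.466], [49.3, -59.2, 5, 0, 0, -1.466], [49.3, -59.2, 5, 0, 0, -1.466], [49.3, -59.2, 5, 0, 0, -1.466]]]' --hand -1

```text
time: 1.77
ee_pos: [0.4707, 0.1404, 0.1746]
eef_rot: [0.604, 0.797, -0.0, 0.0]
ft_force: [2.0, -0.2, -0.2]
width: 0.0873
grip_force: 0.0
```

```bash
python3 - <<'E'
from h import *
import cv2
p=r.camera_params("wrist");im=r.camera("wrist")[:,:,::-1].copy()
print(r.read_state()["ee_pos"],row([.470,.152,.022],1.844))
X=[.4941,.0653,.2731]
for q in proj(p,pl([(9,72,54),(-9,72,54),(9,170,54),(-9,170,54),(55,60,38),(-55,60,38),(55,-60,0),(-55,-60,0)],X)):
    cv2.circle(im,tuple(int(v) for v in q),3,(0,0,255),1)
cv2.imwrite("pics/w1.png",im)
E
```

```text
[0.46835251 0.14903993 0.17368744] [ 1.9000e-01  2.3800e-01  1.5169e+01  0.0000e+00 -3.0000e-03  8.0000e-03]
```

View pics/w1.png

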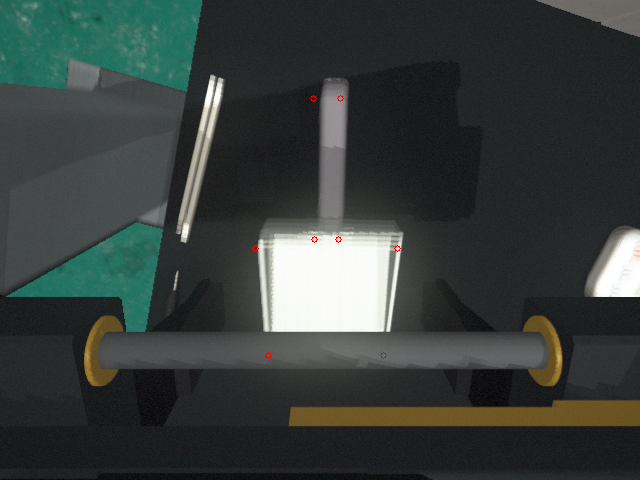

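```bash
python3 - <<'E'
from h import *
import cv2
print(r.read_state()["ee_pos"]);p=r.camera_params("wrist");im=r.camera("wrist")[:,:,::-1].copy()
print(r.read_state()["ee_pos"],row([.470,.152,.022],1.844))
np.save("w2.npy",im)
import pickle;pickle.dump(p,open("w2.pkl","wb"))
X=[.4941,.0653,.2731]
for q in proj(p,pl([(9,72,54),(-9,72,54),(9,170,54),(-9,170,54),(55,60,38),(-55,60,38)],X)):
    cv2.circle(im,tuple(int(v) for v in q),2,(0,0,255),1)
cv2.imwrite("pics/w2.png",cv2.resize(im[50:300,180:460],None,fx=2.2,fy=2.2))
E
```

```text
[0.46835251 0.14903993 0.17368744]
[0.46899547 0.14564134 0.17412034] [ 5.4400e-01  2.8500e-01  1.5213e+01 -1.0000e-03 -3.0000e-03  9.0000e-03]
```

View pics/w2.png

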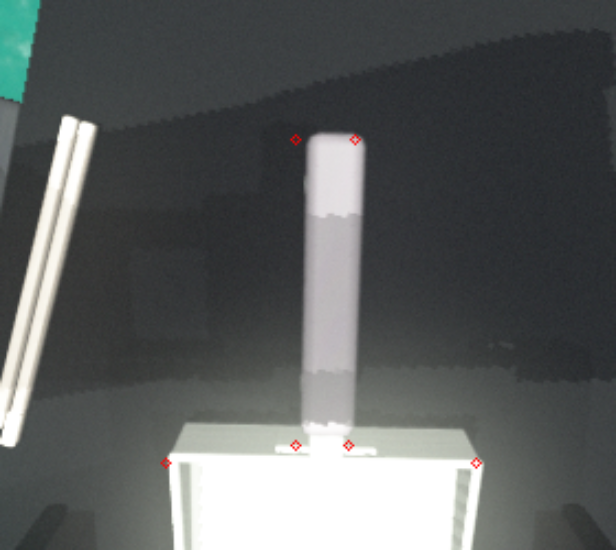

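```bash
python3 - <<'E'
from h import *
import pickle
p=pickle.load(open("w2.pkl","rb"))
q=np.array([(308,135),(365,136),(172,459),(482,456)])/2.2+[180,50]
x,e=fit([(p,[(9,170,54),(-9,170,54),(55,60,38),(-55,60,38)],q)],[.494,.065,.273]);print(x,e)
g=pl([(0,90,41)],x)[0];print(g,r.read_state()["ee_pos"],row([g[0],g[1],.022],x[2]+np.pi/2))
E
```

```text
[0.49946435 0.06835474 0.27079755] [  30.9   -0.2  -22.    -0.9  146.1    0.8 -135.6    0.8]
[0.47538934 0.15507495 0.041     ] [0.46899547 0.14564134 0.17412034] [ 6.8900e-01  8.8800e-01  1.5213e+01 -1.0000e-03 -3.0000e-03  1.2000e-02]
```

```bash
python3 - <<'E'
from h import *
import pickle
p=pickle.load(open("w2.pkl","rb"))
q=np.array([(308,135),(365,136),(172,459),(482,456)])/2.2+[180,50]
x,e=fit([(p,[(-9,170,54),(9,170,54),(-55,60,38),(55,60,38)],q)],[.494,.065,.273]);print(x,e)
g=pl([(0,90,41)],x)[0];print(g,r.read_state()["ee_pos"],row([g[0],g[1],.022],x[2]+np.pi/2))
E
```

```text
[0.49557323 0.06699221 0.26557791] [-1.  -0.1  0.1 -0.2  0.4 -0.6  0.3  2.7]
[0.47195121 0.1538369  0.041     ] [0.46899547 0.14564134 0.17412034] [ 6.6600e-01  5.2300e-01  1.5213e+01 -1.0000e-03 -3.0000e-03  1.7000e-02]
```

Request:
carry_out --steps '[[[0.6, 0.4, 6, 0, 0, 0.017], [0.6, 0.4, 10, 0, 0, 0.017], [0.6, 0.4, 10, 0, 0, 0.017], [0.6, 0.4, 10, 0, 0, 0.017], [0.6, 0.4, 10, 0, 0, 0.017], [0.6, 0.4, 10, 0, 0, 0.017], [0.6, 0.4, 10, 0, 0, 0.017]]]'

```text
time: 2.45
ee_pos: [0.4748, 0.1457, 0.0767]
eef_rot: [0.611, 0.791, 0.001, 0.001]
ft_force: [0.5, 1.4, 0.1]
width: 0.0871
grip_force: 0.0
```

```bash
python3 - <<'E'
from h import *
print(r.read_state()["ee_pos"],row([.472,.1538,.022],1.8364))
E
```

```text
[0.47484327 0.14571016 0.07670641] [ 8.57e-01 -8.60e-02  5.47e+00  3.00e-03  0.00e+00 -1.00e-02]
```

Request:
carry_out --steps '[[[0.8, -0.1, 2, 0, 0, -0.01], [0.8, -0.1, 5, 0, 0, -0.01], [0.8, -0.1, 5.4, 0, 0, -0.01], [0.8, -0.1, 5.4, 0, 0, -0.01], [0.8, -0.1, 5.4, 0, 0, -0.01], [0.8, -0.1, 5.4, 0, 0, -0.01]]]'

```text
time: 2.95
ee_pos: [0.4718, 0.1532, 0.0227]
eef_rot: [0.607, 0.795, 0.001, 0.001]
ft_force: [0.1, -0.7, 0.2]
width: 0.087
grip_force: 0.0
```

Request:
carry_out --steps '[[[0, 0, 0, 0, 0, 0], [0, 0, 0, 0, 0, 0], [0, 0, 0, 0, 0, 0], [0, 0, 0, 0, 0, 0], [0, 0, 0, 0, 0, 0], [0, 0, 0, 0, 0, 0], [0, 0, 0, 0, 0, 0], [0, 0, 0, 0, 0, 0], [0, 0, 0, 0, 0, 0], [0, 0, 0, 0, 0, 0]]]' --hand 1 --squeeze 60

```text
time: 3.78
ee_pos: [0.4706, 0.153, 0.0209]
eef_rot: [0.607, 0.795, -0.0, 0.0]
ft_force: [-0.0, -0.4, 0.8]
width: 0.0286
grip_force: 0.0
```

```bash
python3 - <<'E'
from h import *
s=r.read_state();print(s["ee_pos"],s["ft_force"],s["torque"],s["width"],s["grip_force"],Ro.from_quat(s["eef_rot"]).as_matrix().round(4))
E
```

```text
[0.47058026 0.15304466 0.02089228] [-0.02653423 -0.44031033  0.78513466] [-0.03127856 -0.12961667  0.05577439] 0.028552088099391592 0.0 [[-2.629e-01  9.648e-01 -0.000e+00]
 [ 9.648e-01  2.629e-01 -1.000e-04]
 [-1.000e-04 -0.000e+00 -1.000e+00]]
```

Still closing; hold longer.

Request:
carry_out --steps '[[[0, 0, 0, 0, 0, 0], [0, 0, 0, 0, 0, 0], [0, 0, 0, 0, 0, 0], [0, 0, 0, 0, 0, 0], [0, 0, 0, 0, 0, 0], [0, 0, 0, 0, 0, 0], [0, 0, 0, 0, 0, 0]]]'

```text
time: 4.37
ee_pos: [0.4706, 0.153, 0.0209]
eef_rot: [0.607, 0.795, 0.0, 0.0]
ft_force: [1.4, 1.0, -0.3]
width: 0.0177
grip_force: 60.0
```

```bash
python3 - <<'E'
from h import *
s=r.read_state();print(s["ee_pos"],s["ft_force"],s["torque"],s["width"],s["grip_force"],Ro.from_quat(s["eef_rot"]).as_matrix().round(4))
E
```

```text
[0.47060917 0.15303483 0.02090311] [ 1.43186413  0.96981715 -0.30127066] [ 0.09249754 -0.1478186   0.01267798] 0.017677230942475492 59.989790450781584 [[-2.629e-01  9.648e-01  1.000e-04]
 [ 9.648e-01  2.629e-01 -0.000e+00]
 [-0.000e+00  0.000e+00 -1.000e+00]]
```

```bash
python3 - <<'E'
from h import *
print(row([.4646,.0365,.0309],1.747))
E
```

```text
[-11.086  -3.643  -0.999   0.      0.      0.09 ]
```

Request:
carry_out --steps '[[[0, 0, -0.5, 0, 0, 0], [0, 0, -1, 0, 0, 0], [-1.5, -0.5, -1, 0, 0, 0.02], [-3.5, -1.2, -1, 0, 0, 0.04], [-5.5, -1.9, -1, 0, 0, 0.06], [-7.5, -2.6, -1, 0, 0, 0.09], [-9.5, -3.2, -1, 0, 0, 0.09], [-11.1, -3.6, -1, 0, 0, 0.09], [-11.1, -3.6, -1, 0, 0, 0.09], [-11.1, -3.6, -1, 0, 0, 0.09], [-11.1, -3.6, -1, 0, 0, 0.09], [-11.1, -3.6, -1, 0, 0, 0.09]]]'

```text
time: 5.37
ee_pos: [0.4651, 0.0376, 0.0311]
eef_rot: [0.642, 0.767, 0.0, 0.0]
ft_force: [-0.3, -0.2, -1.9]
width: 0.0174
grip_force: 60.0
```

```bash
python3 - <<'E'
from h import *
import cv2
s=r.read_state();print(s["ee_pos"],s["ft_force"],s["torque"],Ro.from_quat(s["eef_rot"]).as_matrix().round(4))
im=r.camera("scene")[:,:,::-1].copy();print(row([.4646,.0365,.0209],1.747))
jm=r.camera("side")[:,:,::-1].copy()
cv2.imwrite("pics/p3.png",np.hstack([cv2.resize(im[180:310,310:430],(370,400)),cv2.resize(jm[220:400,230:410],(400,400))]))
E
```

```text
[0.46508844 0.03755276 0.03114895] [-0.34170933 -0.17948639 -1.86349865] [ 0.12473418 -0.08964996 -0.03510379] [[-1.765e-01  9.843e-01  3.000e-04]
 [ 9.843e-01  1.765e-01  3.000e-04]
 [ 3.000e-04  4.000e-04 -1.000e+00]]
[-9.100e-02 -6.600e-02  1.019e+00  0.000e+00 -0.000e+00  1.000e-03]
```

View pics/p3.png

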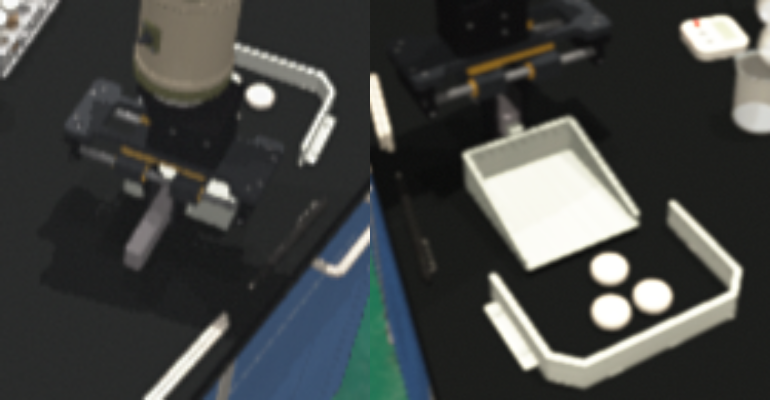

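Request:
carry_out --steps '[[[0, -0.07, 0.3, 0, 0.01, 0], [0, -0.07, 0.6, 0, 0.02, 0], [0, -0.07, 0.75, 0, 0.02, 0], [0, -0.07, 0.8, 0, 0.02, 0], [0, -0.07, 0.8, 0, 0.02, 0], [0, -0.07, 0.8, 0, 0.02, 0]]]'

```text
time: 5.97
ee_pos: [0.4644, 0.0362, 0.0229]
eef_rot: [0.642, 0.766, 0.006, -0.008]
ft_force: [0.1, -1.3, -0.4]
width: 0.0174
grip_force: 60.0
```

Request:
carry_out --steps '[[[0, 0, 0.05, 0, 0, 0], [0, 0, 0.1, 0, 0, 0], [0, 0, 0.1, 0, 0, 0], [0, 0, 0.1, 0, 0, 0]]]'

```text
time: 6.3
ee_pos: [0.4644, 0.0364, 0.022]
eef_rot: [0.642, 0.767, 0.006, -0.008]
ft_force: [-0.2, -0.4, 1.9]
width: 0.0177
grip_force: 60.0
```

```bash
python3 - <<'E'
from h import *
s=r.read_state();print(s["ee_pos"],s["ft_force"],s["torque"],Ro.from_quat(s["eef_rot"]).as_matrix().round(4))
E
```

```text
[0.46440767 0.03642154 0.02200384] [-0.17410343 -0.43090707  1.89859069] [-0.29399144 -0.05930783 -0.07794513] [[-1.751e-01  9.845e-01 -3.300e-03]
 [ 9.843e-01  1.752e-01  1.960e-02]
 [ 1.990e-02  1.000e-04 -9.998e-01]]
```

Request:
carry_out --steps '[[[-0.3, 0, -0.006, 0, 0, 0], [-0.6, 0, -0.012, 0, 0, 0], [-0.9, 0, -0.018, 0, 0, 0], [-1.2, 0, -0.024, 0, 0, 0], [-1.5, 0, -0.03, 0, 0, 0], [-1.8, 0, -0.036, 0, 0, 0], [-2.1, 0, -0.042, 0, 0, 0], [-2.4, 0, -0.048, 0, 0, 0], [-2.7, 0, -0.054, 0, 0, 0], [-3.0, 0, -0.06, 0, 0, 0], [-3.3, 0, -0.066, 0, 0, 0], [-3.6, 0, -0.072, 0, 0, 0], [-3.9, 0, -0.078, 0, 0, 0], [-4.2, 0, -0.084, 0, 0, 0], [-4.5, 0, -0.09, 0, 0, 0], [-4.8, 0, -0.096, 0, 0, 0], [-5.1, 0, -0.102, 0, 0, 0], [-5.4, 0, -0.108, 0, 0, 0], [-5.7, 0, -0.114, 0, 0, 0], [-6.0, 0, -0.12, 0, 0, 0]]]'

```text
time: 7.97
ee_pos: [0.4749, -0.023, 0.0219]
eef_rot: [0.642, 0.766, 0.006, -0.008]
ft_force: [0.2, 2.1, 1.2]
width: 0.0177
grip_force: 60.0
```

Request:
carry_out --steps '[[[-0.3, 0, -0.006, 0, 0, 0], [-0.6, 0, -0.012, 0, 0, 0], [-0.9, 0, -0.018, 0, 0, 0], [-1.2, 0, -0.024, 0, 0, 0], [-1.5, 0, -0.03, 0, 0, 0], [-1.8, 0, -0.036, 0, 0, 0], [-2.1, 0, -0.042, 0, 0, 0], [-2.4, 0, -0.048, 0, 0, 0], [-2.4, 0, -0.048, 0, 0, 0], [-2.4, 0, -0.048, 0, 0, 0]]]'

```text
time: 8.8
ee_pos: [0.4792, -0.0472, 0.0219]
eef_rot: [0.642, 0.766, 0.006, -0.007]
ft_force: [0.3, -1.5, 0.3]
width: 0.0172
grip_force: 60.0
```

```bash
python3 - <<'E'
from h import *
import cv2
s=r.read_state();print(s["ee_pos"],s["ft_force"],s["torque"],Ro.from_quat(s["eef_rot"]).as_matrix().round(4))
jm=r.camera("side")[:,:,::-1].copy()
cv2.imwrite("pics/p4.png",cv2.resize(jm[270:400,270:400],(580,580),interpolation=cv2.INTER_CUBIC))
E
```

```text
[ 0.4791515  -0.04715363  0.02191849] [ 0.3297983  -1.50890708  0.25906585] [-0.63525292 -0.23337213  0.00934301] [[-1.744e-01  9.847e-01 -3.300e-03]
 [ 9.845e-01  1.745e-01  1.890e-02]
 [ 1.920e-02  1.000e-04 -9.998e-01]]
```

View pics/p4.png

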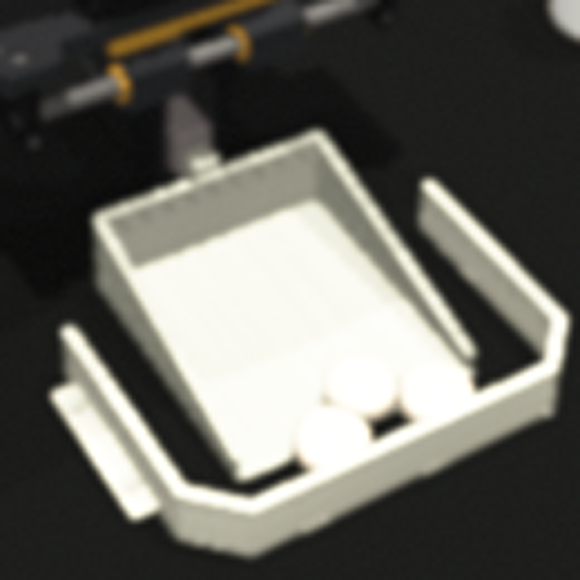

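```bash
python3 - <<'E'
from h import *
B=r.camera_params("side");s=r.read_state();R=Ro.from_quat(s["eef_rot"]).as_matrix()
yd=R[:2,0];xd=R[:2,1];o=s["ee_pos"][:2]-.0896*yd
for n,q,z in(("tabL",(334,440),.0095),("tabR",(437,394),.0095),("tab3",(362,387),.0095),("tabR right edge",(474,385),.0075),("tabL left edge",(297,437),.0075),("lipL",(240,478),0),("lipR",(474,362),0),("wallRtop",(472,350),.01),("fence corner out",(250,500),.026),("fence corner R",(570,315),.026)):
    d=back(B,np.array(q)*130/580+270,z)[:2];print(n,d.round(4),"scoop",((d-o)@xd).round(4),((d-o)@yd).round(4))
E
```

```text
tabL [ 0.4904 -0.2074] scoop -0.0169 -0.0703
tabR [ 0.5375 -0.1994] scoop 0.0309 -0.0706
tab3 [ 0.511  -0.1863] scoop 0.0071 -0.0531
tabR right edge [ 0.5543 -0.1983] scoop 0.0476 -0.0725
tabL left edge [ 0.4782 -0.1998] scoop -0.0276 -0.0606
lipL [ 0.4528 -0.2052] scoop -0.0535 -0.0616
lipR [ 0.5632 -0.1811] scoop 0.0594 -0.0571
wallRtop [ 0.5604 -0.1832] scoop 0.0563 -0.0587
fence corner out [ 0.4452 -0.2362] scoop -0.0664 -0.0907
fence corner R [ 0.598  -0.1925] scoop 0.0917 -0.0743
```

Request:
carry_out --steps '[[[0, 0.2, 0, 0, 0, 0], [0, 0.4, 0, 0, 0, 0], [0, 0.6, 0, 0, 0, 0], [0, 0.7, 0, 0, 0, 0], [-0.2, 0.7, -0.004, 0, 0, 0], [-0.4, 0.7, -0.008, 0, 0, 0], [-0.6, 0.7, -0.012, 0, 0, 0], [-0.8, 0.7, -0.016, 0, 0, 0], [-1.0, 0.7, -0.02, 0, 0, 0], [-1.2, 0.7, -0.024, 0, 0, 0], [-1.4, 0.7, -0.028, 0, 0, 0], [-1.6, 0.7, -0.032, 0, 0, 0], [-1.8, 0.7, -0.036, 0, 0, 0], [-2.0, 0.7, -0.04, 0, 0, 0], [-2.0, 0.7, -0.04, 0, 0, 0], [-2.0, 0.7, -0.04, 0, 0, 0]]]'

```text
time: 10.18
ee_pos: [0.4895, -0.0655, 0.0219]
eef_rot: [0.642, 0.766, 0.006, -0.007]
ft_force: [0.5, -0.2, 1.1]
width: 0.0172
grip_force: 60.0
```

Request:
carry_out --steps '[[[-0.15, 0, -0.003, 0, 0, 0], [-0.3, 0, -0.006, 0, 0, 0], [-0.45, 0, -0.009, 0, 0, 0], [-0.6, 0, -0.012, 0, 0, 0], [-0.7, 0, -0.014, 0, 0, 0], [-0.7, 0, -0.014, 0, 0, 0]]]'

```text
time: 10.68
ee_pos: [0.4907, -0.072, 0.0219]
eef_rot: [0.642, 0.766, 0.006, -0.008]
ft_force: [1.3, 0.8, 1.1]
width: 0.0173
grip_force: 60.0
```

```bash
python3 - <<'E'
from h import *
import cv2
s=r.read_state();print(s["ee_pos"],s["ft_force"],s["torque"],Ro.from_quat(s["eef_rot"]).as_matrix().round(4))
jm=r.camera("side")[:,:,::-1].copy()
cv2.imwrite("pics/p5.png",cv2.resize(jm[270:400,270:400],(580,580),interpolation=cv2.INTER_CUBIC))
E
```

```text
[ 0.4907423  -0.07201842  0.0219198 ] [1.27101563 0.77759971 1.14024259] [-0.14839021 -0.15834945  0.01251282] [[-1.747e-01  9.846e-01 -3.400e-03]
 [ 9.844e-01  1.748e-01  1.950e-02]
 [ 1.980e-02  1.000e-04 -9.998e-01]]
```

View pics/p5.png

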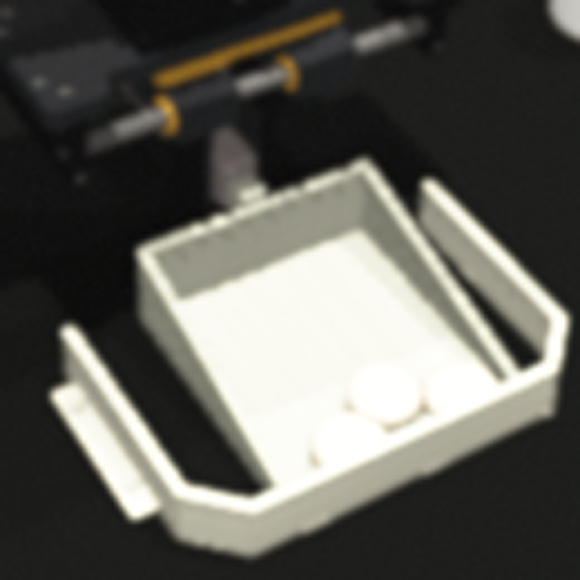

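Request:
carry_out --steps '[[[-0.1, 0, -0.002, 0, 0, 0], [-0.2, 0, -0.004, 0, 0, 0], [-0.25, 0, -0.004, 0, 0, 0], [-0.25, 0, -0.004, 0, 0, 0]]]'

```text
time: 11.07
ee_pos: [0.4908, -0.0733, 0.0218]
eef_rot: [0.642, 0.767, 0.007, -0.008]
ft_force: [-1.1, 5.2, 2.6]
width: 0.0172
grip_force: 60.0
```

```bash
python3 - <<'E'
from h import *
s=r.read_state();print(s["ee_pos"],s["ft_force"],s["torque"])
E
```

```text
[ 0.49080476 -0.07332836  0.02181437] [-1.13213193  5.21779846  2.58839677] [0.75794296 0.22619597 0.03322874]
```

Request:
carry_out --steps '[[[0.1, 0, 0, 0, -0.01, 0], [0.2, 0, -0.02, 0, -0.025, 0], [0.2, 0, -0.1, 0, -0.04, 0], [0.2, 0, -0.2, 0, -0.055, 0], [0.2, 0, -0.3, 0, -0.07, 0], [0.2, 0, -0.5, 0, -0.07, 0], [0.2, 0, -0.7, 0, -0.07, 0], [0.2, 0, -0.9, 0, -0.07, 0], [0.2, 0, -1.2, 0, -0.07, 0], [0.2, 0, -1.5, 0, -0.07, 0], [0.2, 0, -1.5, 0, -0.07, 0], [0.2, 0, -1.5, 0, -0.07, 0]]]'

```text
time: 12.07
ee_pos: [0.4909, -0.0725, 0.0371]
eef_rot: [0.642, 0.766, -0.016, 0.019]
ft_force: [-0.1, -0.0, -2.3]
width: 0.0175
grip_force: 60.0
```

```bash
python3 - <<'E'
from h import *
import cv2
s=r.read_state();print(s["ee_pos"],s["ft_force"],s["torque"],Ro.from_quat(s["eef_rot"]).as_matrix().round(3))
jm=r.camera("side")[:,:,::-1].copy()
cv2.imwrite("pics/p6.png",cv2.resize(jm[260:390,270:400],(580,580),interpolation=cv2.INTER_CUBIC))
E
```

```text
[ 0.4909133  -0.07253456  0.03714532] [-0.06852851 -0.00305245 -2.28848016] [ 0.32976501  0.00815214 -0.02385472] [[-0.175  0.985  0.009]
 [ 0.983  0.175 -0.049]
 [-0.05   0.    -0.999]]
```

View pics/p6.png

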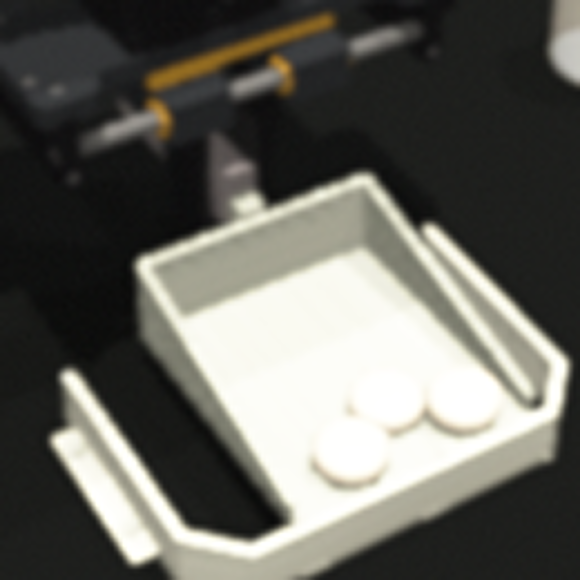

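Request:
carry_out --steps '[[[0, 0, -0.2, 0, 0, 0], [0, 0, -0.6, 0, 0, 0], [0, 0, -1.2, 0, 0, 0], [0, 0, -2.0, 0, 0, 0], [0, 0, -3.0, 0, 0, 0], [0, 0, -4.0, 0, 0, 0], [0, 0, -5.0, 0, 0, 0], [0, 0, -6.0, 0, 0, 0], [0, 0, -7.0, 0, 0, 0], [0, 0, -8.0, 0, 0, 0], [0, 0, -9.0, 0, 0, 0], [0, 0, -10.0, 0, 0, 0], [0, 0, -11.0, 0, 0, 0], [0, 0, -12.0, 0, 0, 0], [0, 0, -13.0, 0, 0, 0], [0, 0, -14.0, 0, 0, 0], [0, 0, -15.0, 0, 0, 0], [0, 0, -15.7, 0, 0, 0], [0, 0, -16.1, 0, 0, 0], [0, 0, -16.3, 0, 0, 0]]]'

```text
time: 13.78
ee_pos: [0.4896, -0.0644, 0.2004]
eef_rot: [0.642, 0.766, -0.016, 0.02]
ft_force: [-0.3, -0.5, -1.9]
width: 0.0173
grip_force: 60.0
```

Request:
carry_out --steps '[[[0, 0, 0, 0, 0.01, 0], [0, 0, 0, 0, 0.02, 0], [0, 0, 0, 0, 0.03, 0], [0, 0, 0, 0, 0.03, 0], [0, 0, 0, 0, 0.03, 0], [0, 0, 0, 0, 0.03, 0], [0, 0, 0, 0, 0.03, 0], [0, 0, 0, 0, 0.03, 0], [0, 0, 0, 0, 0.03, 0], [0, 0, 0, 0, 0.03, 0], [0, 0, 0, 0, 0.03, 0], [0, 0, 0, 0, 0.03, 0]]]'

```text
time: 14.78
ee_pos: [0.4894, -0.0644, 0.1998]
eef_rot: [0.642, 0.766, -0.006, 0.008]
ft_force: [0.1, -0.2, -2.8]
width: 0.0171
grip_force: 60.0
```

```bash
python3 - <<'E'
from h import *
import cv2
s=r.read_state();print(s["time"],s["ee_pos"],s["ft_force"],s["grip_force"],abs(s["joint_vel"]).max(),Ro.from_quat(s["eef_rot"]).as_matrix().round(3))
jm=r.camera("side")[:,:,::-1].copy();p=r.camera_params("side")
M=np.array([(-55,60,38),(55,60,38),(-55,-60,0),(55,-60,0)])/1000
R=Ro.from_quat(s["eef_rot"]).as_matrix()
L=np.c_[M[:,1]-.0896,M[:,0],-(M[:,2]-.0209)]
for q in proj(p,L@R.T+s["ee_pos"]): cv2.circle(jm,tuple(int(round(v)) for v in q),2,(0,0,255),1)
cv2.imwrite("pics/p7.png",cv2.resize(jm[190:350,270:430],(590,590),interpolation=cv2.INTER_CUBIC))
E
```

```text
14.7833 [ 0.48939846 -0.06444477  0.19976237] [ 0.12985703 -0.19285888 -2.83177988] 59.989505745470524 0.001773272379568494 [[-0.175  0.985  0.004]
 [ 0.984  0.175 -0.02 ]
 [-0.02   0.    -1.   ]]
```

View pics/p7.png

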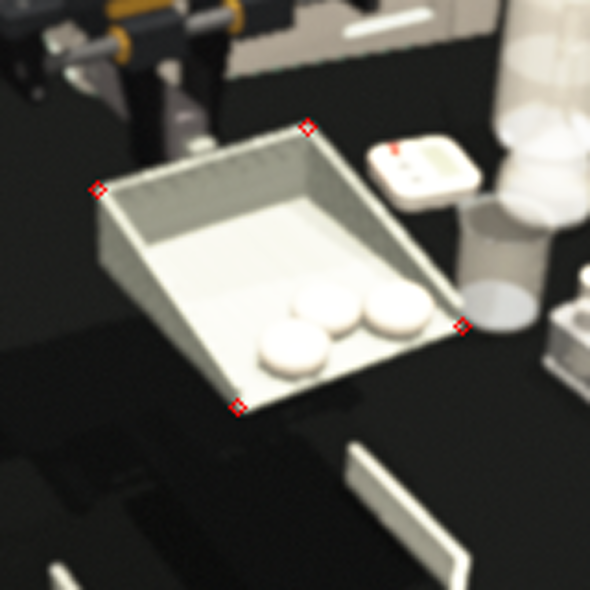

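The scoop's corners match the predicted level pose: its corners sit on the markers at (98,190), (308,128), (238,407) and (463,326). All three tablets are in it, clear of the lip. Handing in.

```bash
python3 -c "
from bench import r
print(r.close_job())"
```

```text
the job is handed in; nothing more can be done
None
```

I handed the job in at about 15 s: the gripper holds the scoop still and about 1° from level, its bottom about 18 cm above the bench, with all three tablets in it; no verdict came back.

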